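Gauge the pipe saddles and hang them on the bar

ROBOT

A 7-joint arm with a two-finger parallel gripper is mounted at the origin on a cart in front of the work surface, level with it; the furniture and walls round the work are solid. World frame = base frame: x ahead of the robot, y to its left, z up, the work surface at z = 0. Lengths are in m, angles in rad, forces in N, time in s.
With the tool pointing down it reaches from about 0.425 to 0.925 m from the base axis. Payload 6.8 kg.
Tool frame: the origin (TCP) lies on the centre line of the jaws, within the pads' length; the fingertips stand 14 mm ahead of it and the grasp point (between the pads) lies 5 mm behind it (r.tips_ahead is the distance from the TCP to the fingertips, in m); z points along the fingers, y is the line along which they close (so a half turn about z gives the same grasp; the last joint's range is limited). The gripper opens to 85 mm and grips with 20 to 120 N. Pads are 22 mm wide; open, the fingers measure 114 mm over their backs; the gripper's body (76 mm by 85 mm) begins 54 mm behind the grasp point. The pads swing forward as they close: fully open they stand 13 mm farther back than shut.
Start: joints at [-1.325, 0.477, 0.022, 1.555, -0.011, 1.109, -0.083], TCP at [0.234, 0.633, 0.245] pointing down, gripper open.
Joint ranges: [-2.96, 2.96], [-0.34, 2.1], [-1.41, 1.46], [0.24, 2.44], [-1.37, 4.51], [0.17, 1.92], [-2.96, 2.96]. Speed limits (rad/s): [2.39, 2.39, 3.14, 3.14, 3.14, 3.14, 3.14].

INTERFACE

Orientations are given as a rotation vector (axis times angle).
In Python, from bench import r, eyes gives the robot as it stands.
- The arm moves only by the tool step_arm, never from a script. Its argument "rows" is a list of rows, each a list of 6 numbers: the shift along the world's x, y, z in units of 60 cm (1.0 is 60 cm), then the turn, a rotation vector about the world's x, y, z in units of pi rad (1.0 is pi rad). In form: [[x, y, z, rx, ry, rz], ...]. A call has 1 to 5 rows; each row is the pose to reach, as a shift and turn from the pose commanded when the call began, turning the shorter way round; what a row does not reach only later rows make up. A row lasts 1/12 s, in which the tool goes at most 41.7 mm and 7.16 degrees, less where a joint would pass 70% of its speed; a pose out of reach is approached as far as the arm can. A call with a number of a shift or a turn outside -1 to 1 is refused whole. A call with a gripper value outside its range is refused whole. "jaw" is the closure, from 0 (fully open) to 1 (shut), set as the call begins (left out, the last holds). The fingers move at their own pace and stop on an object; "squeeze" is the grip in N (left out, the last holds). Time passes only in rows, so rows that repeat a pose let the fingers close. It gives the time, the measured TCP pose, the force, the opening and the grip force at its end, in the units of the state.
- r.get_obs(): the state, without advancing time (a new reading comes with each control period).
- eyes.grab_frame(name): name is "side" or "top"; returns the picture (384x512x3 uint8, red, green, blue); there is no depth.
- eyes.camera_info(name): a dict with "mtx" (3x3 intrinsics, pixels), "k1" (the pictures are not rectified: a ray, as slopes to the right and down, at radius r is drawn at 1 + k1 r^2 times it, then the intrinsics apply), "extrinsics" (4x4, takes a point from camera to world coordinates). Camera axes: x right, y down, z forward; pixel columns grow to the right and rows downward; lengths in m; the calibration is good to about 2 mm. A picture is of the moment at which its call begins. camera_info takes no time and is no camera call.
- r.hand_in(): hands the job in; it is judged then, once.
The state is a dict: "clock": time; "joints": joint angles; "qvel": joint speeds; "tau": joint torques, N m; "tcp_pos": TCP position; "orientation": TCP orientation; "contact_force": force on the tool from outside, world axes, zero at the start; "moment": the same for the moment, N m; "grip_width": finger opening in m; "gripper_force": force on a finger pad.
Only numpy, scipy, OpenCV 4.12 (cv2) and the standard library are available. Lean on these libraries where they do the work, as an engineer would, in place of code of your own. Each camera call takes 0.05 s, during which the arm holds its last target. There are 200 camera calls.

TASK

Check the three or four U-shaped steel pipe saddles on the bench with the sprung bridge gauge: stand it squarely on the bench over each saddle in turn, from the shortest to the tallest, so that its middle foot rests on the saddle's top, and keep it there for a moment. Stand the gauge upright in the middle of its plywood rest board, and drape every saddle over the hanging bar, legs down on either side and with a gap between neighbours, leaving the black pipe union where it stands.

Things in the scene. Friction and masses are not known exactly. Their poses are not given: they have to be found in the camera images.
- gauge: sprung bridge height gauge, 56 x 102 x 176 mm, loose, 0.54 kg. Two grey legs 86 mm apart (along its own y; 70 mm clear between their feet, which are 56 mm long in x) carry a crossbeam with a dial (z 105 to 135 mm), and on the beam sits a black grip block, 34 x 34 mm, z 134 to 176 mm, to hold it by. Origin: centre of the underside between the two feet, on the axis of the foot and of the grip block; z up. It starts standing on the rest board
- gauge_slide (a joint): the gauge's sprung foot, a steel disc 24 mm across on a rod, sliding up and down under the middle of the beam. Reads 0 when it is fully out (its underside 36 mm above the plane of the gauge's own feet) and grows as a part pushes it up, to 0.050 m; with the gauge standing on the bench over a part, the part's height is 0.036 m + this reading. A weak spring (1 to 2 N) pushes it down
- gauge_foot (a point): centre of the underside of the gauge's sprung foot, on the gauge's axis
- rest_board: plywood board lying on the bench, 100 (x) x 115 (y) x 12 mm, fixed: the gauge's resting place. Origin: centre of its underside; its top is 12 mm above the bench
- hang_bar: hanging rail, fixed: a straight square steel tube, 20 x 20 mm, lying level along its own y, axis 130 mm above the bench (its flat top at 140 mm), on two posts at y = -155 and +155 mm 18 mm thick, as high as the bar, each on a base plate 70 (x) x 26 (y) x 8 mm. Free bar from y = -140 to +140 mm. Origin: on the bench under the middle of the bar
- saddle_44: the shortest of four steel pipe saddles (None if it is absent): a strip 50 mm wide and 6 mm thick bent to an upside-down U, 44 mm high, 48 mm wide outside the legs (own x), 36 mm inside, 50 mm deep (own y), about 0.2 kg; at the bottom each leg has a foot turned outward, 8 mm thick, which makes it 76 mm wide there. Starts standing on its two legs on the bench, closed side up. Origin: centre of the underside between the feet; z up
- saddle_54: the second shortest of four steel pipe saddles (None if it is absent): a strip 50 mm wide and 6 mm thick bent to an upside-down U, 54 mm high, 48 mm wide outside the legs (own x), 36 mm inside, 50 mm deep (own y), about 0.2 kg; at the bottom each leg has a foot turned outward, 8 mm thick, which makes it 76 mm wide there. Starts standing on its two legs on the bench, closed side up. Origin: centre of the underside between the feet; z up
- saddle_64: the second tallest of four steel pipe saddles (None if it is absent): a strip 50 mm wide and 6 mm thick bent to an upside-down U, 64 mm high, 48 mm wide outside the legs (own x), 36 mm inside, 50 mm deep (own y), about 0.2 kg; at the bottom each leg has a foot turned outward, 8 mm thick, which makes it 76 mm wide there. Starts standing on its two legs on the bench, closed side up. Origin: centre of the underside between the feet; z up
- saddle_74: the tallest of four steel pipe saddles (None if it is absent): a strip 50 mm wide and 6 mm thick bent to an upside-down U, 74 mm high, 48 mm wide outside the legs (own x), 36 mm inside, 50 mm deep (own y), about 0.2 kg; at the bottom each leg has a foot turned outward, 8 mm thick, which makes it 76 mm wide there. Starts standing on its two legs on the bench, closed side up. Origin: centre of the underside between the feet; z up
- union: black plastic pipe union, round, 53 x 55 x 50 mm, loose, a bystander standing among the saddles. Origin: centre of its underside
Things that resemble listed ones, but are neither listed nor needed, are in the scene too. What is shaped like the saddle_74 but orange is not meant.

How it is judged:
On the way, in this order (a step that is already met when the one before it is completed fails the run):
1. the gauge stands on the bench over the shortest saddle, its foot on the saddle's top (height (world z) of saddle_44 below 0.005 m and angle between saddle_44's own z axis and vertical below 0.06 rad and angle between the z axis of saddle_44 and the z axis of gauge, either way round below 0.06 rad and z of saddle_44 in the frame of gauge between -0.005 and 0.005 m and horizontal distance between gauge and saddle_44 below 0.015 m and distance between gauge_foot and saddle_44 between 0.041 and 0.047 m), for 0.3 s.
2. the gauge stands on the bench over the second shortest saddle, its foot on the saddle's top (height (world z) of saddle_54 below 0.005 m and angle between saddle_54's own z axis and vertical below 0.06 rad and angle between the z axis of saddle_54 and the z axis of gauge, either way round below 0.06 rad and z of saddle_54 in the frame of gauge between -0.005 and 0.005 m and horizontal distance between gauge and saddle_54 below 0.015 m and distance between gauge_foot and saddle_54 between 0.051 and 0.057 m), for 0.3 s.
3. the gauge stands on the bench over the second tallest saddle, its foot on the saddle's top (height (world z) of saddle_64 below 0.005 m and angle between saddle_64's own z axis and vertical below 0.06 rad and angle between the z axis of saddle_64 and the z axis of gauge, either way round below 0.06 rad and z of saddle_64 in the frame of gauge between -0.005 and 0.005 m and horizontal distance between gauge and saddle_64 below 0.015 m and distance between gauge_foot and saddle_64 between 0.061 and 0.067 m), for 0.3 s.
4. the gauge stands on the bench over the tallest saddle, its foot on the saddle's top (height (world z) of saddle_74 below 0.005 m and angle between saddle_74's own z axis and vertical below 0.06 rad and angle between the z axis of saddle_74 and the z axis of gauge, either way round below 0.06 rad and z of saddle_74 in the frame of gauge between -0.005 and 0.005 m and horizontal distance between gauge and saddle_74 below 0.015 m and distance between gauge_foot and saddle_74 between 0.071 and 0.077 m), for 0.3 s.
At the end, for the whole second after the job is handed in: every saddle present hangs (a slight sway is fine), its closed side on the bar (within 6 mm in height, 15 mm sideways, 125 mm of the bar's middle, tilt under 0.2 rad), neighbours 52 mm or more apart centre to centre; the gauge stands upright on the rest board within 30 mm of its middle (z of saddle_44 in the frame of hang_bar between 0.096 and 0.108 m and x of saddle_44 in the frame of hang_bar between -0.015 and 0.015 m and y of saddle_44 in the frame of hang_bar between -0.125 and 0.125 m and angle between each of saddle_44, saddle_54, saddle_64, saddle_74's own z axis and vertical below 0.2 rad and z of saddle_54 in the frame of hang_bar between 0.086 and 0.098 m and x of saddle_54 in the frame of hang_bar between -0.015 and 0.015 m and y of saddle_54 in the frame of hang_bar between -0.125 and 0.125 m and z of saddle_64 in the frame of hang_bar between 0.076 and 0.088 m and x of saddle_64 in the frame of hang_bar between -0.015 and 0.015 m and y of saddle_64 in the frame of hang_bar between -0.125 and 0.125 m and z of saddle_74 in the frame of hang_bar between 0.066 and 0.078 m and x of saddle_74 in the frame of hang_bar between -0.015 and 0.015 m and y of saddle_74 in the frame of hang_bar between -0.125 and 0.125 m and horizontal distance between saddle_44 and saddle_54 above 0.052 m and horizontal distance between each of saddle_44, saddle_54 and saddle_64 above 0.052 m and horizontal distance between each of saddle_44, saddle_54, saddle_64 and saddle_74 above 0.052 m and horizontal distance between gauge and rest_board below 0.03 m and angle between gauge's own z axis and vertical below 0.06 rad and height (world z) of gauge between 0.008 and 0.017 m and linear speed of gauge below 0.03 m/s); the robot touches nothing.
It fails at once if the black pipe union is pushed more than 40 mm (distance of union from where it was at the start of the episode above 0.04 m).
Of saddle_44, saddle_54, saddle_64, saddle_74 only 3 to 4 are there at a start; the rules pass over those that are not, and their reading is None.
At some moment in a run one of saddle_44, saddle_54, saddle_64, saddle_74 may be knocked a few centimetres aside while the robot is not near it.
It also fails if it takes over 210 s, if anything falls off the work surface, if the arm or the gripper's body presses on something with over 40 N, if the wrist force passes 120 N, or if a joint passes its speed limit or range.

## Working session

There is one attempt and no reset: what is moved stays moved. The work goes in short steps, Python scripts to look and compute and a tool call to move; the robot and the scene stay as the last step left them, time stands still between calls to the robot, and variables do not carry over. Pictures are saved under pics/ and viewed, at most 14 in all, crops included, and the job is handed in when it is done.

Besides the shell and the picture viewer there is one more tool, called after "Call:" as name(argument=value, ...), one argument or row to a line, values as JSON. step_arm: Moves the arm, as the interface text tells. Shifts and turns lie within -1 to 1; 1 stands for 60 cm of shift or pi rad of turn. Its arguments: {"type":"object","properties":{"rows":{"type":"array"},"jaw":{"type":"number"},"squeeze":{"type":"number"}},"required":["rows"]}

```bash
mkdir -p pics; ls; cat > h.py <<'E'
import numpy as np, cv2
from bench import r, eyes
def grab(n,f=None):
    im=eyes.grab_frame(n)
    if f: cv2.imwrite('pics/'+f,im[:,:,::-1])
    return im
def ray(n,px):
    c=eyes.camera_info(n);K=np.array(c['mtx'],float);T=np.array(c['extrinsics'])
    p=np.atleast_2d(np.array(px,float)).reshape(-1,1,2)
    u=cv2.undistortPoints(p,K,np.array([c['k1'],0,0,0.]),).reshape(-1,2)
    d=np.c_[u,np.ones(len(u))]@T[:3,:3].T
    return T[:3,3],d
def plane(n,px,z):
    o,d=ray(n,px); return o+d*((z-o[2])/d[:,2])[:,None]
def proj(n,P):
    c=eyes.camera_info(n);K=np.array(c['mtx'],float);T=np.linalg.inv(np.array(c['extrinsics']))
    q=np.atleast_2d(P)@T[:3,:3].T+T[:3,3]
    return cv2.projectPoints(q.reshape(-1,1,3),np.zeros(3),np.zeros(3),K,np.array([c['k1'],0,0,0.]))[0].reshape(-1,2)
E
python3 - <<'E'
from h import *
grab('side','s0.png');grab('top','t0.png')
for n in('side','top'):
    c=eyes.camera_info(n);print(n,np.round(c['extrinsics'],3).tolist(),np.round(c['mtx'],1).tolist(),c['k1'])
o=r.get_obs();print(o['tcp_pos'],o['orientation'],o['grip_width'],o['clock'])
E
```

```text
pics
side [[0.878, -0.21, 0.43, 0.063], [-0.478, -0.339, 0.81, -0.858], [-0.025, -0.917, -0.398, 0.515], [0.0, 0.0, 0.0, 1.0]] [[486.3, 0.0, 247.7], [0.0, 486.3, 194.6], [0.0, 0.0, 1.0]] -0.0789365628256217
top [[-0.022, -0.998, 0.064, 0.467], [-1.0, 0.022, -0.004, -0.004], [0.002, -0.064, -0.998, 0.993], [0.0, 0.0, 0.0, 1.0]] [[446.3, 0.0, 257.9], [0.0, 446.3, 199.0], [0.0, 0.0, 1.0]] -0.08968305065327786
[0.2337006  0.63270947 0.24443836] [-5.52835621e-01 -3.09238203e+00  2.51566360e-03] 0.08535766982254728 0.1
```

View pics/t0.png

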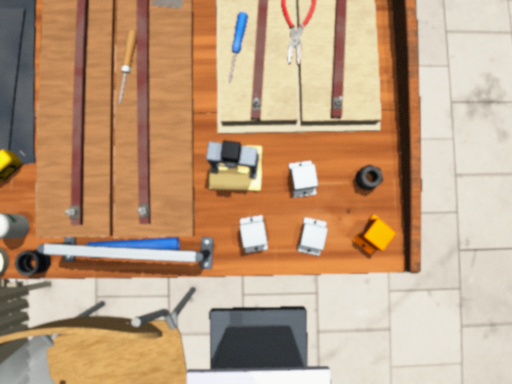

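View pics/s0.png

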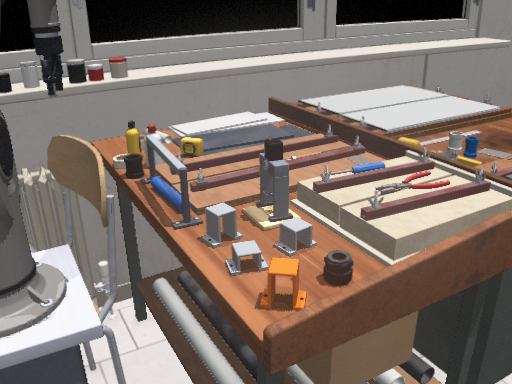

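The top view shows three grey saddles near (303,178), (253,233) and (312,236). The orange decoy is at (377,235), the union at (370,178), the gauge at (232,158) and the bar runs (48,250)–(207,255). In the side view the saddles are at (296,234), (221,222) and (246,255), with the decoy at (283,283).

Candidates that could be confused:
- **Saddles:** the three grey ones, with the orange U at (377,235) excluded by colour.
- **Union:** black ring at (370,178), against another black ring at (30,262) off the working area.

```bash
python3 - <<'E'
from h import *
t=cv2.imread('pics/t0.png');s=cv2.imread('pics/s0.png')
a=cv2.resize(t[130:262,195:395],None,fx=4,fy=4,interpolation=cv2.INTER_CUBIC);cv2.imwrite('pics/c1.png',a)
b=cv2.resize(s[130:310,140:340],None,fx=3.3,fy=3.3,interpolation=cv2.INTER_CUBIC);cv2.imwrite('pics/c2.png',b)
for n,im,roi in(('top',t,(190,150,150,112)),('side',s,(190,195,130,85))):
    x,y,w,h=roi
    hsv=cv2.cvtColor(im,cv2.COLOR_BGR2HSV)[y:y+h,x:x+w]
    m=((hsv[...,1]<60)&(hsv[...,2]>90)).astype(np.uint8)
    m2=((hsv[...,1]<40)&(hsv[...,2]>(215 if n=='top' else 170))).astype(np.uint8)
    for mm in(m,m2):
        k,l,st,ce=cv2.connectedComponentsWithStats(mm)
        for i in range(1,k):
            if st[i,4]>60:
                pts=np.argwhere(l==i)[:,::-1].astype(np.float32)
                rc=cv2.minAreaRect(pts);print(n,st[i]+np.array([x,y,0,0,0]),np.round(ce[i]+[x,y],1),np.round(cv2.boxPoints(rc)+[x,y],1).tolist())
E
```

```text
top [206 150  16  11 160] [213.6 154.9] [[206.0, 150.0], [221.0, 150.0], [221.0, 160.0], [206.0, 160.0]]
top [238 150  23  38 436] [250.9 164.1] [[238.0, 150.0], [260.0, 150.0], [260.0, 187.0], [238.0, 187.0]]
top [289 161  29  37 827] [303.5 178.2] [[288.3, 163.3], [313.8, 159.3], [319.1, 193.4], [293.5, 197.3]]
top [240 215  28  38 852] [253.  233.7] [[237.3, 218.6], [262.4, 214.4], [268.1, 248.8], [243.0, 253.0]]
top [298 217  29  39 830] [312.5 236.2] [[296.8, 251.0], [303.9, 216.5], [328.6, 221.7], [321.4, 256.1]]
top [201 238  12  24 170] [207.4 246.7] [[201.0, 238.0], [212.0, 238.0], [212.0, 261.0], [201.0, 261.0]]
top [190 251  13  11 125] [195.5 256.1] [[190.0, 251.0], [202.0, 251.0], [202.0, 261.0], [190.0, 261.0]]
top [242 150  14  14 152] [248.3 155.8] [[241.1, 161.2], [243.3, 148.1], [255.0, 150.0], [252.8, 163.1]]
top [289 161  29  27 560] [303.8 174.2] [[288.7, 163.4], [313.2, 159.3], [317.4, 184.6], [292.9, 188.7]]
top [240 215  27  32 624] [252.7 231.2] [[239.1, 218.5], [261.6, 214.7], [266.3, 242.9], [243.8, 246.7]]
top [302 218  25  31 595] [314.1 233.3] [[299.0, 2
[... 207 characters left out ...]
[[290.0, 195.0], [319.0, 195.0], [319.0, 222.0], [290.0, 222.0]]
side [202 203  40  45 552] [220.9 222.1] [[195.0, 208.8], [232.8, 199.7], [242.5, 240.2], [204.7, 249.2]]
side [225 240  44  36 650] [245.3 255.7] [[222.5, 244.3], [263.4, 237.7], [268.5, 269.0], [227.5, 275.6]]
side [291 198  29  21 139] [306.  207.5] [[290.8, 200.2], [293.5, 196.3], [321.2, 214.8], [318.5, 218.7]]
side [206 203  29  13 216] [220.4 208.6] [[205.8, 207.4], [230.7, 199.1], [234.3, 209.9], [209.4, 218.2]]
side [264 217  48  15 299] [291.8 223.6] [[263.7, 221.0], [309.7, 215.1], [311.5, 229.0], [265.5, 234.9]]
side [232 240  29  16 304] [245.8 247.5] [[231.8, 243.0], [258.2, 239.0], [260.1, 252.0], [233.8, 255.9]]
```

View pics/c1.png

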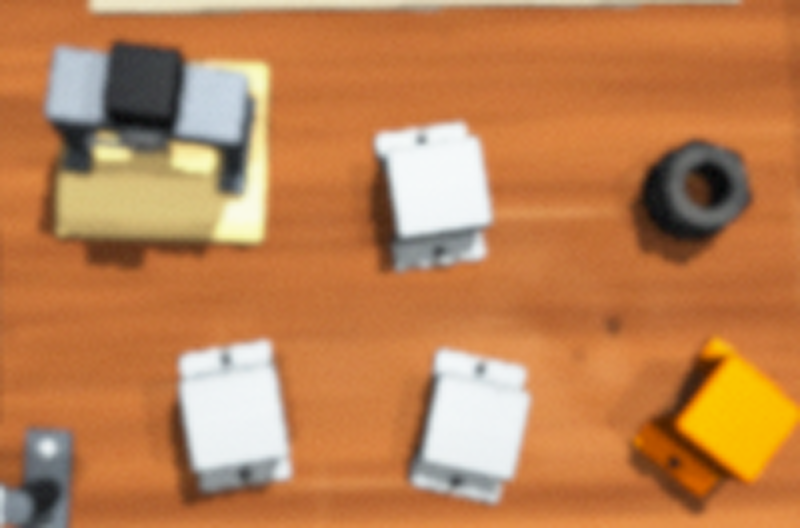

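View pics/c2.png

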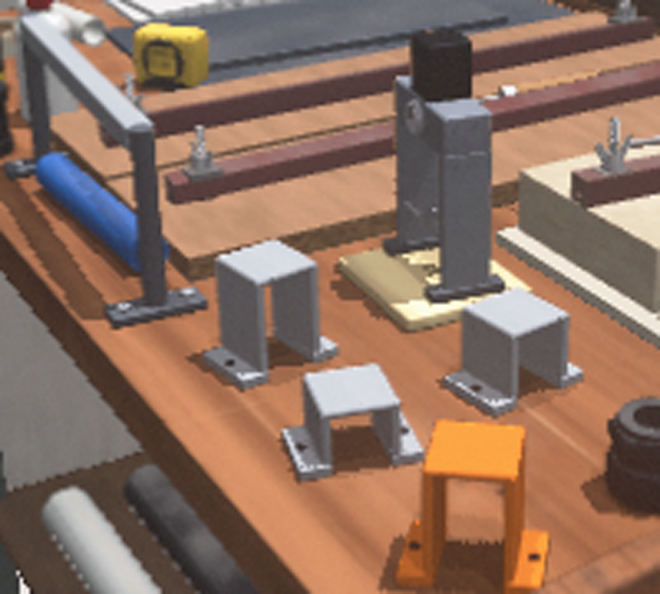

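Crop c1 shows the three grey saddles with their feet up and down in the image and their y axes roughly along world y. Crop c2 shows the left one as tall, the front one as short and the right one as middle height. All the choices agree with the description. Next I triangulate from the picked corners.

```bash
python3 - <<'E'
from h import *
T=lambda p:np.array(p,float)/4+[195,130]-.4
S=lambda p:np.array(p,float)/3.3+[140,130]-.35
feet=dict(A=[(377,137),(465,123),(486,258),(397,270)],B=[(180,358),(270,342),(291,478),(203,493)],C=[(437,350),(527,367),(499,502),(412,487)])
tops=dict(A=[(462,315),(515,290),(570,318),(513,345)],B=[(215,262),(268,240),(318,262),(262,285)],C=[(303,378),(375,365),(400,395),(325,412)])
for k in feet:
    P=plane('top',T(feet[k]),.006);c=P.mean(0)
    e=P[0]+P[1]-P[2]-P[3]
    print(k,np.round(c,4),'sides',np.round([np.linalg.norm(P[i]-P[i-1]) for i in range(4)],3),'yaw x',round(np.degrees(np.arctan2(e[1],e[0])),1))
    for h in(.044,.054,.064,.074):
        Q=plane('side',S(tops[k]),h);q=Q.mean(0);print('  h',h,np.round(q[:2]-c[:2],4),np.round([np.linalg.norm(Q[i]-Q[i-1]) for i in range(4)],3))
def tri(a,b):
    o1,d1=ray('top',a);o2,d2=ray('side',b);d1=d1[0];d2=d2[0]
    s=np.linalg.lstsq(np.c_[d1,-d2],o2-o1,rcond=None)[0];p=o1+s[0]*d1;q=o2+s[1]*d2
    return np.round((p+q)/2,4),round(np.linalg.norm(p-q),4)
print('block top plane',np.round(plane('top',T([(115,42),(183,48),(178,112),(107,107)]),.188),4))
print('beam ends top',np.round(plane('top',T([(55,47),(250,70),(243,142),(48,122)]),.147),4))
print('board',np.round(plane('top',T([(268,64),(265,242),(57,240)]),.012),4))
print('bar top in top view ends',np.round(plane('top',[(48,250),(202,256.5)],.140),4))
print('bar baseplates',np.round(plane('top',[(207.3,246.7+4),(69,250)],.008),4))
# side view bar near end top corners
print('bar side near end',np.round(plane('side',S([(150,125),(132,135)]),.140),4),np.round(plane('side',S([(42,12),(22,20)]),.140),4))
print('near plate side',np.round(plane('side',S([(108,312),(188,290),(206,300),(128,325)]),.008),4))
u=plane('top',T([(707,185)]),.05);print('union',u, 'orange',plane('top',T([(742,420)]),.074))
E
```

```text
A [ 0.5731 -0.1074  0.006 ] sides [0.075 0.05  0.076 0.05 ] yaw x 7.0
  h 0.044 [0.0066 0.0112] [0.051 0.051 0.053 0.052]
  h 0.054 [-0.0043 -0.005 ] [0.05  0.05  0.051 0.051]
  h 0.064 [-0.0153 -0.0211] [0.049 0.049 0.05  0.05 ]
  h 0.074 [-0.0263 -0.0373] [0.048 0.047 0.049 0.049]
B [0.4531 0.0038 0.006 ] sides [0.075 0.051 0.076 0.049] yaw x 8.0
  h 0.044 [0.0258 0.0585] [0.052 0.05  0.053 0.05 ]
  h 0.054 [0.0169 0.0389] [0.051 0.049 0.052 0.049]
  h 0.064 [0.0081 0.0194] [0.049 0.048 0.051 0.048]
  h 0.074 [-0.0007 -0.0001] [0.048 0.046 0.05  0.047]
C [ 0.4453 -0.1246  0.006 ] sides [0.077 0.051 0.076 0.049] yaw x -12.7
  h 0.044 [0.001  0.0026] [0.043 0.046 0.04  0.047]
  h 0.054 [-0.0071 -0.013 ] [0.042 0.045 0.039 0.046]
  h 0.064 [-0.0153 -0.0286] [0.041 0.044 0.038 0.045]
  h 0.074 [-0.0234 -0.0442] [0.04  0.043 0.037 0.044]
block top plane [[0.6277 0.054  0.188 ]
 [0.6242 0.023  0.188 ]
 [0.5948 0.0258 0.188 ]
 [0.5978 0.0581 0.188 ]]
beam ends top [[ 0.6342  0.0858  0.147 ]
 [ 0.6208 -0.0076  0.147 ]
 [ 0.5861 -0.0034  0.147 ]
 [ 0.5979  0.0896  0.147 ]]
board [[ 0.6486 -0.0182  0.012 ]
 [ 0.5494 -0.0143  0.012 ]
 [ 0.553   0.1004  0.012 ]]
bar top in top view ends [[0.4315 0.4028 0.14  ]
 [0.4143 0.102  0.14  ]]
bar baseplates [[0.4186 0.1065 0.008 ]
 [0.4254 0.4169 0.008 ]]
bar side near end [[0.4216 0.115  0.14  ]
 [0.404  0.1033 0.14  ]] [[0.4474 0.4257 0.14  ]
 [0.4255 0.4121 0.14  ]]
near plate side [[0.3795 0.1159 0.008 ]
 [0.4419 0.119  0.008 ]
 [0.4466 0.0973 0.008 ]
 [0.3844 0.0898 0.008 ]]
union [[ 0.57162695 -0.25088523  0.05      ]] orange [[ 0.44645575 -0.258277    0.074     ]]
```

Call:
step_arm(
  rows=[
    [0.629,-0.987,0.01,0,0,-0.426],
    [0.629,-0.987,0.01,0,0,-0.426],
    [0.629,-0.987,0.01,0,0,-0.426],
    [0.629,-0.987,0.01,0,0,-0.426],
    [0.629,-0.987,0.01,0,0,-0.426],
  ],
  jaw=0,
  squeeze=50,
)

```text
clock: 0.52
tcp_pos: [0.3464, 0.4555, 0.2468]
orientation: [-1.485, -2.768, 0.001]
contact_force: [0.8, 1.3, -0.1]
grip_width: 0.0854
gripper_force: 0.0
```

Call:
step_arm(
  rows=[
    [0.441,-0.692,0.005,0,0,-0.226],
    [0.441,-0.692,0.005,0,0,-0.226],
    [0.441,-0.692,0.005,0,0,-0.226],
    [0.441,-0.692,0.005,0,0,-0.226],
    [0.441,-0.692,0.005,0,0,-0.226],
  ],
)

```text
clock: 0.93
tcp_pos: [0.4583, 0.2798, 0.2483]
orientation: [-2.264, -2.177, 0.0]
contact_force: [0.3, 1.0, -0.7]
grip_width: 0.0854
gripper_force: 0.0
```

Call:
step_arm(
  rows=[
    [0.254,-0.399,0,0,0,-0.027],
    [0.254,-0.399,0,0,0,-0.027],
    [0.254,-0.399,0,0,0,-0.027],
    [0.254,-0.399,0,0,0,-0.027],
    [0.254,-0.399,0,0,0,-0.027],
  ],
)

```text
clock: 1.35
tcp_pos: [0.5701, 0.1043, 0.2482]
orientation: [-2.348, -2.087, 0.0]
contact_force: [0.6, 1.1, 0.4]
grip_width: 0.0857
gripper_force: 0.0
```

Call:
step_arm(
  rows=[
    [0.068,-0.106,0,0,0,0],
    [0.068,-0.106,0,0,0,0],
    [0.068,-0.106,0,0,0,0],
  ],
)

```text
clock: 1.6
tcp_pos: [0.6128, 0.0336, 0.2486]
orientation: [2.355, 2.071, -0.002]
contact_force: [-0.3, -1.0, 0.3]
grip_width: 0.0857
gripper_force: 0.0
```

```bash
python3 - <<'E'
from h import *
s=grab('side');t=grab('top')
a=cv2.resize(s[60:260,190:350],None,fx=2.5,fy=2.5);b=cv2.resize(t[100:260,160:320],None,fx=2.5*1.25,fy=2.5*1.25)
cv2.imwrite('pics/c3.png',np.hstack([a,b[:500,:400]])[:,:,::-1])
o=r.get_obs();print(o['tcp_pos'],o['orientation'],r.tips_ahead)
print(proj('side',o['tcp_pos']),proj('top',o['tcp_pos']))
E
```

```text
[0.61054474 0.0406516  0.24785007] [ 2.35212673e+00  2.08250924e+00 -1.70697765e-03] 0.014
[[273.99882754 115.52890204]] [[228.7311183  142.99516852]]
```

View pics/c3.png

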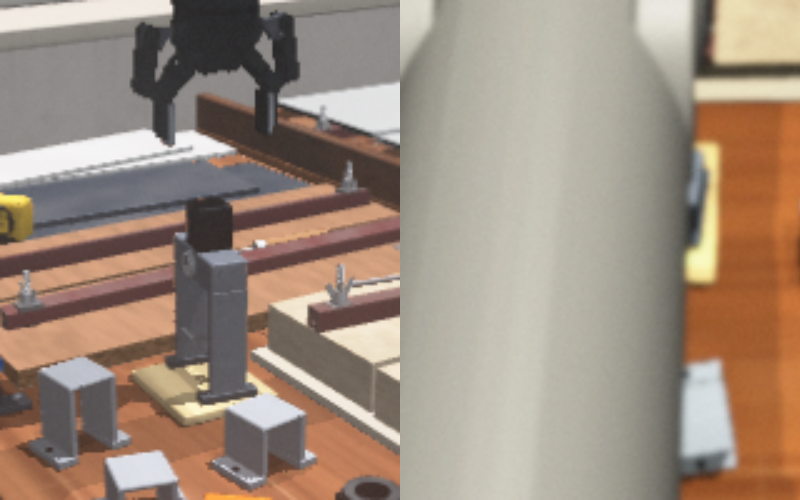

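The side crop shows the open fingers straddling the black grip block, centred on it at px 274. I'll go down and grip.

Call:
step_arm(
  rows=[
    [0,0,-0.06,0,0,0],
    [0,0,-0.11,0,0,0],
    [0,0,-0.135,0,0,0],
    [0,0,-0.135,0,0,0],
    [0,0,-0.135,0,0,0],
  ],
)

```text
clock: 2.12
tcp_pos: [0.6095, 0.0442, 0.1668]
orientation: [-2.345, -2.088, 0.002]
contact_force: [-0.8, -0.6, -0.2]
grip_width: 0.0854
gripper_force: 0.0
```

Call:
step_arm(
  rows=[
    [0,0,0,0,0,0],
    [0,0,0,0,0,0],
    [0,0,0,0,0,0],
    [0,0,0,0,0,0],
    [0,0,0,0,0,0],
  ],
  jaw=1,
  squeeze=60,
)

```text
clock: 2.53
tcp_pos: [0.611, 0.0426, 0.1685]
orientation: [2.348, 2.086, 0.003]
contact_force: [-1.5, 0.3, 4.3]
grip_width: 0.0334
gripper_force: 59.3
```

Call:
step_arm(
  rows=[
    [0,0,0,0,0,0],
    [0,0,0,0,0,0],
    [0,0,0,0,0,0],
  ],
)

```text
clock: 2.78
tcp_pos: [0.611, 0.0426, 0.1685]
orientation: [2.348, 2.086, 0.002]
contact_force: [-1.7, 0.8, 5.8]
grip_width: 0.0333
gripper_force: 59.6
```

Call:
step_arm(
  rows=[
    [0,0,0.06,0,0,0],
    [0,0,0.12,0,0,0],
    [0,0,0.183,0,0,0],
    [0,0,0.183,0,0,0],
  ],
)

```text
clock: 3.12
tcp_pos: [0.6139, 0.042, 0.2844]
orientation: [2.345, 2.082, 0.015]
contact_force: [1.8, -0.3, -4.2]
grip_width: 0.0333
gripper_force: 61.9
```

Call:
step_arm(
  rows=[
    [-0.05,-0.05,0,0,0,-0.006],
    [-0.1,-0.1,0,0,0,-0.012],
    [-0.15,-0.15,0,0,0,-0.02],
    [-0.2,-0.2,0,0,0,-0.026],
    [-0.24,-0.24,0,0,0,-0.033],
  ],
)

```text
clock: 3.53
tcp_pos: [0.4633, -0.1032, 0.2759]
orientation: [-2.454, -1.959, 0.003]
contact_force: [-1.1, -1.9, -5.0]
grip_width: 0.0334
gripper_force: 61.0
```

Call:
step_arm(
  rows=[
    [-0.025,-0.027,0,0,0,0],
    [-0.036,-0.039,0,0,0,0],
    [-0.036,-0.039,0,0,0,0],
    [-0.036,-0.039,0,0,0,0],
    [-0.036,-0.039,0,0,0,0],
  ],
)

```text
clock: 3.95
tcp_pos: [0.446, -0.1235, 0.2771]
orientation: [2.451, 1.965, 0.001]
contact_force: [0.3, -0.1, -5.1]
grip_width: 0.0333
gripper_force: 61.1
```

```bash
python3 - <<'E'
from h import *
s=grab('side');t=grab('top')
a=cv2.resize(s[110:310,160:320],None,fx=2.5,fy=2.5);b=cv2.resize(t[120:280,240:368],None,fx=3.125,fy=3.125)
cv2.imwrite('pics/c4.png',np.hstack([a,b])[:,:,::-1])
o=r.get_obs();print(o['tcp_pos'],o['orientation'],o['clock'])
E
```

```text
[ 0.4459123  -0.12359882  0.277013  ] [ 2.45069206e+00  1.96517078e+00 -4.82142601e-04] 4.05
```

View pics/c4.png

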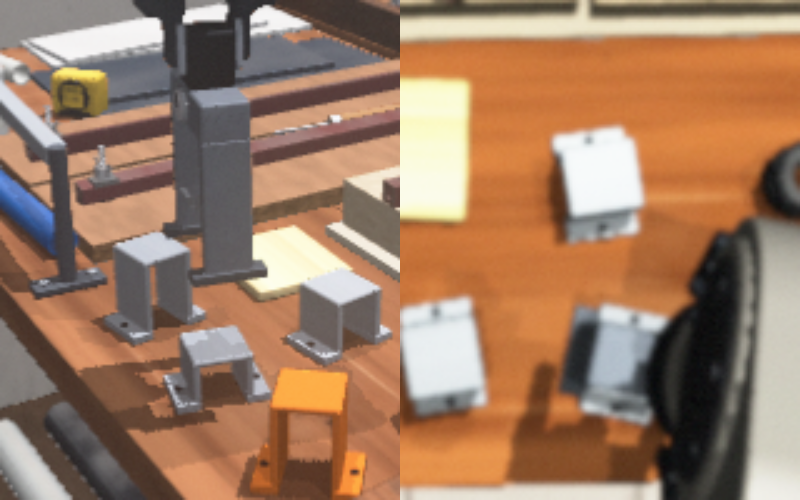

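The side crop shows the gauge held upright, the foot of its near leg at crop (190–267, 275), and the saddle below at crop (220,360). I check the in-hand offset from that foot edge.

```bash
python3 - <<'E'
from h import *
S=lambda p:np.array(p,float)/2.5+[160,110]-.3
for z in (.1205,):
    P=plane('side',S([(192,280),(267,273)]),z);print(np.round(P,4),np.linalg.norm(P[0]-P[1]))
yaw=np.radians(-12.6);print('centre',P.mean(0)[:2]+.051*np.array([-np.sin(yaw),np.cos(yaw)]))
E
```

```text
[[ 0.4132 -0.1515  0.1205]
 [ 0.4653 -0.17    0.1205]] 0.05528152584875501
centre [ 0.45033183 -0.11097703]
```

```bash
python3 - <<'E'
from h import *
T=lambda p:(np.array(p,float)-[400,0])/3.125+[240,120]-.3
yaw=np.radians(-12.6);ey=np.array([-np.sin(yaw),np.cos(yaw)])
print('beam edge',plane('top',T([(600,308),(583,390)]),.2555)); print('foot edge',plane('top',T([(577,305),(562,390)]),.1205))
for c in [(.4459,-.1236),(.4503,-.111)]:
    c=np.array(c);e=c+.051*ey;ex=np.array([np.cos(yaw),np.sin(yaw)])
    for z,w in((.2555,.017),(.1205,.028)):
        P=np.array([[*(e+w*ex),z],[*(e-w*ex),z]]);print(c,z,((proj('top',P)-[240,120]+.3)*3.125+[400,0]).round(0).tolist())
im=cv2.imread('pics/c4.png')[280:420,540:700];cv2.imwrite('pics/c5.png',cv2.resize(im,None,fx=4,fy=4,interpolation=cv2.INTER_CUBIC))
E
```

```text
beam edge [[ 0.48058512 -0.08146782  0.2555    ]
 [ 0.43756874 -0.07129424  0.2555    ]]
foot edge [[ 0.48534398 -0.08131819  0.1205    ]
 [ 0.43255885 -0.07053247  0.1205    ]]
[ 0.4459 -0.1236] 0.2555 [[593.0, 321.0], [581.0, 385.0]]
[ 0.4459 -0.1236] 0.1205 [[575.0, 307.0], [558.0, 395.0]]
[ 0.4503 -0.111 ] 0.2555 [[569.0, 314.0], [557.0, 377.0]]
[ 0.4503 -0.111 ] 0.1205 [[555.0, 300.0], [537.0, 388.0]]
```

View pics/c5.png

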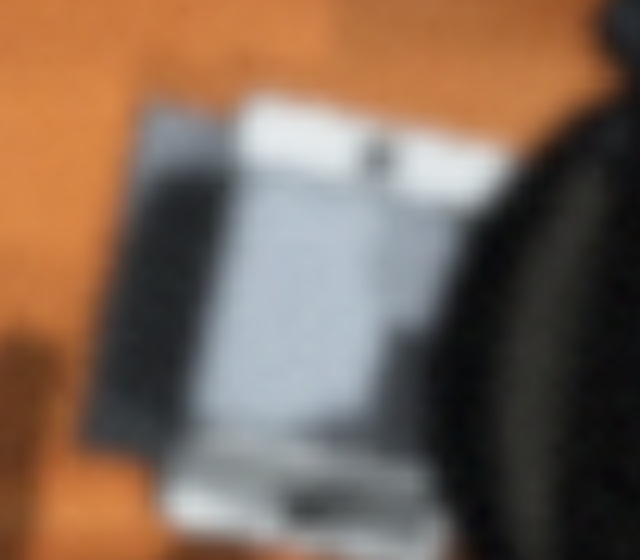

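The leg-foot edge in the top view matches the TCP-based prediction to about 1 px, so the gauge is centred on the TCP and lies within 3 mm of the saddle. I'll lower it.

Call:
step_arm(
  rows=[
    [0,0,-0.06,0,0,0],
    [0,0,-0.11,0,0,0],
    [0,0,-0.15,0,0,0],
    [0,0,-0.17,0,0,0],
    [0,0,-0.185,0,0,0],
  ],
)

```text
clock: 4.47
tcp_pos: [0.4447, -0.1239, 0.1643]
orientation: [-2.45, -1.964, 0.004]
contact_force: [-0.1, 0.1, -4.5]
grip_width: 0.0333
gripper_force: 61.4
```

Call:
step_arm(
  rows=[
    [0,0,-0.006,0,0,0],
    [0,0,-0.011,0,0,0],
    [0,0,-0.015,0,0,0],
    [0,0,-0.015,0,0,0],
    [0,0,-0.015,0,0,0],
  ],
)

```text
clock: 4.88
tcp_pos: [0.4456, -0.1249, 0.1578]
orientation: [2.453, 1.962, 0.002]
contact_force: [-0.4, 1.1, -5.0]
grip_width: 0.0332
gripper_force: 61.4
```

Call:
step_arm(
  rows=[
    [0,0,-0.002,0,0,0],
    [0,0,-0.003,0,0,0],
    [0,0,-0.004,0,0,0],
    [0,0,-0.004,0,0,0],
  ],
)

```text
clock: 5.22
tcp_pos: [0.4463, -0.1244, 0.1568]
orientation: [-2.453, -1.963, -0.005]
contact_force: [-4.1, 4.7, 17.3]
grip_width: 0.0331
gripper_force: 64.4
```

```bash
python3 - <<'E'
from h import *
s=grab('side');t=grab('top')
a=cv2.resize(s[130:290,180:308],None,fx=3.125,fy=3.125);b=cv2.resize(t[120:280,240:368],None,fx=3.125,fy=3.125)
cv2.imwrite('pics/c6.png',np.hstack([a,b])[:,:,::-1])
o=r.get_obs();print(o['tcp_pos'],o['contact_force'],o['moment'])
E
```

```text
[ 0.4462795  -0.12443112  0.15680314] [-2.96134378  4.6776926  16.57454854] [ 0.5693158   1.67213207 -0.12232591]
```

View pics/c6.png

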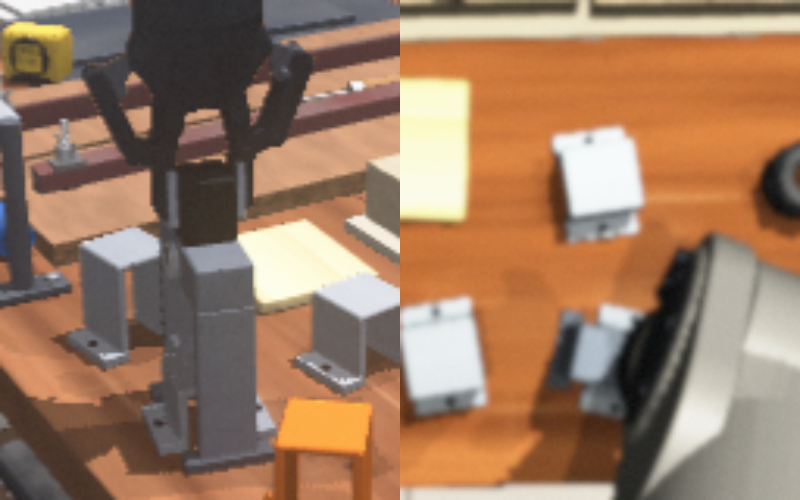

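The side crop shows the gauge feet on the bench around the short saddle, and the 17 N contact at z 0.157 agrees. Saddle A has not moved. I'll hold, then go on to A.

Call:
step_arm(
  rows=[
    [0,0,0.0005,0,0,0],
    [0,0,0.0005,0,0,0],
    [0,0,0.0005,0,0,0],
    [0,0,0.0005,0,0,0],
    [0,0,0.0005,0,0,0],
  ],
)

```text
clock: 5.73
tcp_pos: [0.4461, -0.1246, 0.1569]
orientation: [2.453, 1.962, 0.004]
contact_force: [-2.5, 3.7, 14.6]
grip_width: 0.0334
gripper_force: 63.6
```

Call:
step_arm(
  rows=[
    [0,0,0.02,0,0,0],
    [0,0,0.06,0,0,0],
    [0,0,0.11,0,0,0],
    [0,0,0.17,0,0,0],
    [0,0,0.17,0,0,0],
  ],
)

```text
clock: 6.15
tcp_pos: [0.4485, -0.1263, 0.2631]
orientation: [2.449, 1.957, 0.014]
contact_force: [2.1, -0.9, -4.7]
grip_width: 0.0334
gripper_force: 61.4
```

Call:
step_arm(
  rows=[
    [0.04,0.005,0,0,0,0.022],
    [0.09,0.012,0,0,0,0.05],
    [0.14,0.02,0,0,0,0.08],
    [0.18,0.025,0,0,0,0.1],
    [0.211,0.028,0,0,0,0.109],
  ],
)

```text
clock: 6.57
tcp_pos: [0.5735, -0.107, 0.2562]
orientation: [2.077, 2.357, 0.001]
contact_force: [0.5, -0.4, -5.0]
grip_width: 0.0333
gripper_force: 61.8
```

Call:
step_arm(
  rows=[
    [0,0,0,0,0,0],
    [0,0,0,0,0,0],
    [0,0,0,0,0,0],
  ],
)

```text
clock: 6.82
tcp_pos: [0.5704, -0.1086, 0.2563]
orientation: [-2.084, -2.349, 0.002]
contact_force: [-0.8, 0.5, -5.1]
grip_width: 0.0333
gripper_force: 62.0
```

```bash
python3 - <<'E'
from h import *
s=grab('side');t=grab('top')
a=cv2.resize(s[110:270,220:348],None,fx=3.125,fy=3.125);b=cv2.resize(t[120:280,240:368],None,fx=3.125,fy=3.125)
cv2.imwrite('pics/c7.png',np.hstack([a,b])[:,:,::-1])
o=r.get_obs();print(o['tcp_pos'],o['orientation'],o['contact_force'],o['clock'])
E
```

```text
[ 0.57030259 -0.10854616  0.25678185] [-2.08403812e+00 -2.34967392e+00  6.09730093e-04] [-0.60446737  0.64396896 -5.91833786] 6.9167
```

View pics/c7.png

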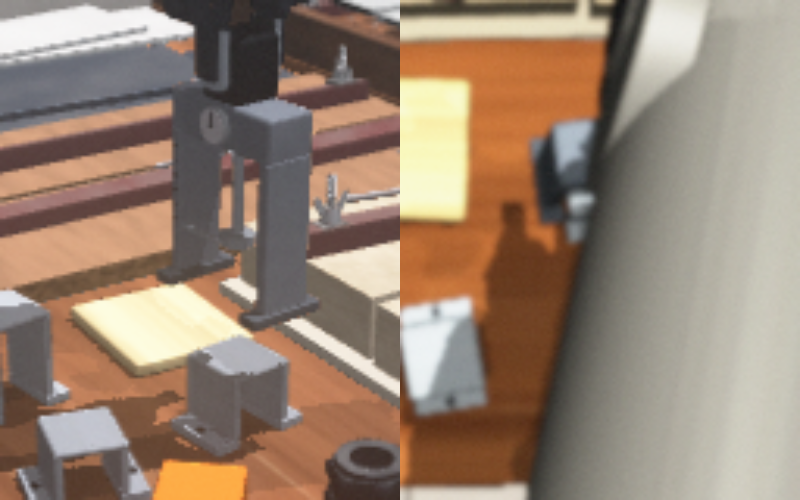

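The side crop shows the gauge level above the middle saddle, its legs either side of it. Nothing has moved. I'll correct by 3 mm and lower it.

Call:
step_arm(
  rows=[
    [0.005,0.002,-0.03,0,0,0],
    [0.005,0.002,-0.08,0,0,0],
    [0.005,0.002,-0.12,0,0,0],
    [0.005,0.002,-0.145,0,0,0],
    [0.005,0.002,-0.155,0,0,0],
  ],
)

```text
clock: 7.33
tcp_pos: [0.5725, -0.1066, 0.162]
orientation: [-2.082, -2.349, 0.003]
contact_force: [-1.4, 0.6, -3.9]
grip_width: 0.0333
gripper_force: 62.3
```

Call:
step_arm(
  rows=[
    [0,0,-0.005,0,0,0],
    [0,0,-0.009,0,0,0],
    [0,0,-0.013,0,0,0],
    [0,0,-0.015,0,0,0],
    [0,0,-0.015,0,0,0],
  ],
)

```text
clock: 7.75
tcp_pos: [0.5754, -0.1071, 0.157]
orientation: [2.082, 2.35, 0.003]
contact_force: [-1.5, 0.2, 3.3]
grip_width: 0.0331
gripper_force: 63.5
```

Call:
step_arm(
  rows=[
    [0,0,-0.001,0,0,0],
    [0,0,-0.001,0,0,0],
    [0,0,-0.001,0,0,0],
    [0,0,-0.001,0,0,0],
    [0,0,-0.001,0,0,0],
  ],
)

```text
clock: 8.17
tcp_pos: [0.5754, -0.107, 0.1569]
orientation: [2.082, 2.35, 0.004]
contact_force: [-3.2, 2.4, 9.0]
grip_width: 0.0335
gripper_force: 64.1
```

Call:
step_arm(
  rows=[
    [0,0,0,0,0,0],
    [0,0,0,0,0,0],
    [0,0,0,0,0,0],
  ],
)

```text
clock: 8.42
tcp_pos: [0.5754, -0.107, 0.1569]
orientation: [2.082, 2.35, 0.004]
contact_force: [-2.8, 1.8, 9.5]
grip_width: 0.0331
gripper_force: 64.1
```

Call:
step_arm(
  rows=[
    [0,0,0.02,0,0,0],
    [0,0,0.06,0,0,0],
    [0,0,0.11,0,0,0],
    [0,0,0.18,0,0,0],
    [0,0,0.18,0,0,0],
  ],
)

```text
clock: 8.83
tcp_pos: [0.5787, -0.1087, 0.2713]
orientation: [2.077, 2.342, 0.014]
contact_force: [2.1, -1.1, -3.7]
grip_width: 0.0335
gripper_force: 62.2
```

```bash
cat >> h.py <<'E'
def blobs(t,roi=(225,150,180,112)):
    x,y,w,h=roi
    hsv=cv2.cvtColor(t,cv2.COLOR_RGB2HSV)[y:y+h,x:x+w]
    m=((hsv[...,1]<60)&(hsv[...,2]>90)).astype(np.uint8)
    k,l,st,ce=cv2.connectedComponentsWithStats(m)
    for i in range(1,k):
        if st[i,4]>200:
            p=np.argwhere(l==i)[:,::-1].astype(np.float32);b=cv2.minAreaRect(p)
            print(st[i]+np.array([x,y,0,0,0]),np.round(np.array(b[0])+[x,y],1),np.round(b[1],1),round(b[2],1))
E
python3 - <<'E'
from h import *
blobs(cv2.imread('pics/t0.png')[:,:,::-1]);print();blobs(grab('top'))
o=r.get_obs();print(o['tcp_pos'],o['orientation'],o['clock'])
E
```

```text
[238 150  23  38 436] [249.  168.5] [37. 22.] 90.0
[289 161  29  37 827] [303.7 178.3] [34.4 25.8] 81.3
[240 215  28  38 852] [252.7 233.7] [34.9 25.5] 80.5
[298 217  29  39 830] [312.7 236.3] [25.2 35.2] 11.8

[  293   150   112   112 11237] [348.5 205.5] [111. 111.] -0.0
[289 152  14  19 207] [295.5 161. ] [18. 13.] 90.0
[225 169  35  18 528] [242.  177.9] [34.5 16.6] 2.4
[240 215  28  38 851] [252.7 233.7] [34.9 25.5] 80.5
[ 0.5775978  -0.10812882  0.26808447] [2.07828986 2.34457524 0.01097105] 8.8833
```

Call:
step_arm(
  rows=[
    [-0.04,0.036,0,0,0,0.002],
    [-0.08,0.072,0,0,0,0.004],
    [-0.12,0.109,0,0,0,0.006],
    [-0.16,0.145,0,0,0,0.006],
    [-0.19,0.172,0,0,0,0.006],
  ],
)

```text
clock: 9.3
tcp_pos: [0.4576, -0.0022, 0.2614]
orientation: [-2.058, -2.371, 0.002]
contact_force: [0.5, 1.0, -5.7]
grip_width: 0.0333
gripper_force: 61.5
```

Call:
step_arm(
  rows=[
    [-0.014,0.013,0,0,0,0],
    [-0.014,0.013,0,0,0,0],
    [-0.014,0.013,0,0,0,0],
    [-0.014,0.013,0,0,0,0],
    [-0.014,0.013,0,0,0,0],
  ],
)

```text
clock: 9.72
tcp_pos: [0.4526, 0.0032, 0.2624]
orientation: [2.062, 2.369, -0.0]
contact_force: [1.0, -0.3, -5.1]
grip_width: 0.0333
gripper_force: 61.5
```

```bash
python3 - <<'E'
from h import *
s=grab('side');t=grab('top')
a=cv2.resize(s[110:270,160:288],None,fx=3.125,fy=3.125);b=cv2.resize(t[120:280,220:348],None,fx=3.125,fy=3.125)
cv2.imwrite('pics/c8.png',np.hstack([a,b])[:,:,::-1])
o=r.get_obs();print(o['tcp_pos'],o['orientation'],o['contact_force'],o['clock'])
E
```

```text
[0.45253138 0.00334799 0.26235646] [ 2.06243174e+00  2.36928928e+00 -6.54898079e-04] [ 0.35634416 -0.77358638 -5.63588796] 9.8167
```

View pics/c8.png

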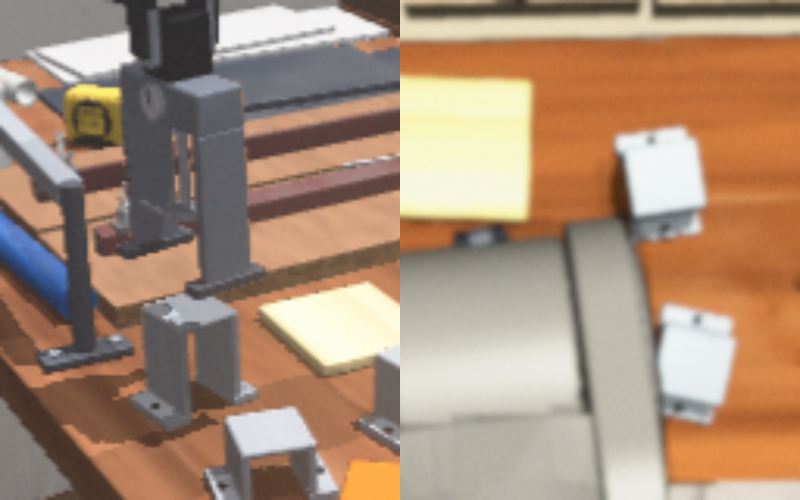

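The side crop shows the gauge above the tall saddle at crop (195,340). It is aligned, so I'll lower it.

Call:
step_arm(
  rows=[
    [0.001,0.001,-0.03,0,0,0],
    [0.001,0.001,-0.08,0,0,0],
    [0.001,0.001,-0.125,0,0,0],
    [0.001,0.001,-0.155,0,0,0],
    [0.001,0.001,-0.165,0,0,0],
  ],
)

```text
clock: 10.23
tcp_pos: [0.4518, 0.0041, 0.1612]
orientation: [-2.061, -2.369, 0.005]
contact_force: [-0.5, 0.1, -2.8]
grip_width: 0.033
gripper_force: 61.8
```

Call:
step_arm(
  rows=[
    [0,0,-0.004,0,0,0],
    [0,0,-0.008,0,0,0],
    [0,0,-0.012,0,0,0],
    [0,0,-0.014,0,0,0],
    [0,0,-0.014,0,0,0],
  ],
)

```text
clock: 10.65
tcp_pos: [0.4539, 0.004, 0.157]
orientation: [2.061, 2.37, 0.003]
contact_force: [-3.0, -3.5, 8.1]
grip_width: 0.0333
gripper_force: 63.4
```

Call:
step_arm(
  rows=[
    [0,0,-0.0005,0,0,0],
    [0,0,-0.0005,0,0,0],
    [0,0,-0.0005,0,0,0],
    [0,0,-0.0005,0,0,0],
    [0,0,-0.0005,0,0,0],
  ],
)

```text
clock: 11.07
tcp_pos: [0.4539, 0.004, 0.1569]
orientation: [2.06, 2.37, 0.003]
contact_force: [-3.3, -3.0, 11.6]
grip_width: 0.0333
gripper_force: 63.8
```

Call:
step_arm(
  rows=[
    [0,0,0,0,0,0],
    [0,0,0.03,0,0,0],
    [0,0,0.08,0,0,0],
    [0,0,0.13,0,0,0],
    [0,0,0.18,0,0,0],
  ],
)

```text
clock: 11.48
tcp_pos: [0.4527, 0.0044, 0.2648]
orientation: [2.061, 2.37, 0.002]
contact_force: [0.8, 0.3, -5.0]
grip_width: 0.0332
gripper_force: 62.2
```

Call:
step_arm(
  rows=[
    [0.05,0.013,0,0,0,-0.014],
    [0.1,0.026,0,0,0,-0.028],
    [0.15,0.038,0,0,0,-0.042],
    [0.2,0.05,0,0,0,-0.056],
    [0.245,0.062,0,0,0,-0.056],
  ],
)

```text
clock: 11.9
tcp_pos: [0.6017, 0.0428, 0.2636]
orientation: [2.262, 2.179, 0.003]
contact_force: [0.2, -0.1, -4.4]
grip_width: 0.0336
gripper_force: 62.3
```

Call:
step_arm(
  rows=[
    [0,0,-0.04,0,0,0],
    [0,0,-0.09,0,0,0],
    [0,0,-0.13,0,0,0],
    [0,0,-0.145,0,0,0],
    [0,0,-0.145,0,0,0],
  ],
)

```text
clock: 12.32
tcp_pos: [0.5982, 0.0421, 0.174]
orientation: [-2.259, -2.18, 0.005]
contact_force: [0.4, 0.3, -5.6]
grip_width: 0.0331
gripper_force: 62.8
```

Call:
step_arm(
  rows=[
    [0,0,-0.004,0,0,0],
    [0,0,-0.008,0,0,0],
    [0,0,-0.01,0,0,0],
    [0,0,-0.01,0,0,0],
    [0,0,-0.01,0,0,0],
  ],
)

```text
clock: 12.73
tcp_pos: [0.6001, 0.042, 0.1706]
orientation: [2.261, 2.181, 0.002]
contact_force: [-0.5, 0.7, -5.4]
grip_width: 0.0335
gripper_force: 62.8
```

Call:
step_arm(
  rows=[
    [0,0,-0.002,0,0,0],
    [0,0,-0.0035,0,0,0],
    [0,0,-0.0035,0,0,0],
    [0,0,-0.0035,0,0,0],
  ],
)

```text
clock: 13.07
tcp_pos: [0.6004, 0.0414, 0.169]
orientation: [2.261, 2.18, 0.002]
contact_force: [-1.3, -1.8, 6.3]
grip_width: 0.0332
gripper_force: 64.2
```

Call:
step_arm(
  rows=[
    [0,0,0,0,0,0],
    [0,0,0,0,0,0],
    [0,0,0,0,0,0],
    [0,0,0,0,0,0],
    [0,0,0,0,0,0],
  ],
  jaw=0,
)

```text
clock: 13.48
tcp_pos: [0.5998, 0.042, 0.1677]
orientation: [2.261, 2.181, 0.0]
contact_force: [-0.6, -0.2, -0.8]
grip_width: 0.0855
gripper_force: 0.0
```

Call:
step_arm(
  rows=[
    [0,0,0.03,0,0,0],
    [0,0,0.08,0,0,0],
    [0,0,0.14,0,0,0],
    [0,0,0.17,0,0,0],
  ],
)

```text
clock: 13.82
tcp_pos: [0.601, 0.0416, 0.2734]
orientation: [2.26, 2.179, 0.005]
contact_force: [1.1, -1.0, 0.7]
grip_width: 0.0855
gripper_force: 0.0
```

```bash
python3 - <<'E'
from h import *
t=grab('top');s=grab('side')
blobs(t)
hsv=cv2.cvtColor(t,cv2.COLOR_RGB2HSV).astype(int)
for c in(60,80,120,160,185): print(c,[(q,hsv[q,c,1],hsv[q,c,2]) for q in range(238,268,2)])
m=(hsv[...,1]<50)&(hsv[...,2]>165)
P=[];W=[]
for c in range(60,196,3):
    q=np.where(m[236:270,c])[0]+236
    if len(q)>4: P.append((c,(q.min()+q.max())/2));W.append(q.max()-q.min()+1)
print(np.round(W,0),[p[1] for p in P])
X=plane('top',P,.14)
k=np.polyfit(X[:,1],X[:,0],1);print('x=',k,'yaw',-np.degrees(np.arctan(k[0])),'x at y=.26',np.polyval(k,.26),'res',np.abs(np.polyval(k,X[:,1])-X[:,0]).max())
cv2.imwrite('pics/c9.png',np.vstack([cv2.resize(t[225:285,20:230],None,fx=3.8,fy=3.8,interpolation=cv2.INTER_CUBIC),cv2.resize(s[120:250,130:340],None,fx=2.8*3.8/2.8,fy=2.8)[:, :798]])[:,:,::-1])
E
```

```text
[ 225  150   43  112 3212] [246.  205.5] [111.  42.] 90.0
[289 161  29  37 824] [303.6 178.3] [34.5 25.9] 81.6
[298 217  29  39 829] [312.7 236.3] [25.2 35.2] 11.8
60 [(238, np.int64(167), np.int64(199)), (240, np.int64(180), np.int64(198)), (242, np.int64(167), np.int64(150)), (244, np.int64(8), np.int64(151)), (246, np.int64(13), np.int64(222)), (248, np.int64(11), np.int64(224)), (250, np.int64(14), np.int64(225)), (252, np.int64(13), np.int64(224)), (254, np.int64(21), np.int64(184)), (256, np.int64(163), np.int64(158)), (258, np.int64(184), np.int64(151)), (260, np.int64(183), np.int64(127)), (262, np.int64(181), np.int64(114)), (264, np.int64(176), np.int64(107)), (266, np.int64(180), np.int64(116))]
80 [(238, np.int64(179), np.int64(167)), (240, np.int64(181), np.int64(161)), (242, np.int64(179), np.int64(155)), (244, np.int64(120), np.int64(142)), (246, np.int64(9), np.int64(199)), (248, np.int64(12), np.int64(225)), (250, np.int64(12), np.int64(226)), (252, np.int64(13), np.int64(227)), (254, np.int64(11), np.int64(216)), (256, np.int64(81), np.int64(166)), (258, np.int64(18
[... 2092 characters left out ...]
(250.5), np.float64(251.0), np.float64(251.0), np.float64(251.5), np.float64(251.5), np.float64(251.5), np.float64(251.5), np.float64(252.0), np.float64(252.0), np.float64(252.5), np.float64(252.5), np.float64(252.5), np.float64(252.5), np.float64(252.5), np.float64(252.5), np.float64(265.0), np.float64(254.5), np.float64(252.5), np.float64(252.5), np.float64(252.5), np.float64(252.5), np.float64(252.5), np.float64(252.5), np.float64(252.5), np.float64(252.5), np.float64(252.5), np.float64(252.5), np.float64(252.5), np.float64(252.5), np.float64(252.5), np.float64(252.5), np.float64(252.5)]
x= [0.0395663  0.41525991] yaw -2.265800317789818 x at y=.26 0.425547152504847 res 0.02349237767962087
```

View pics/c9.png

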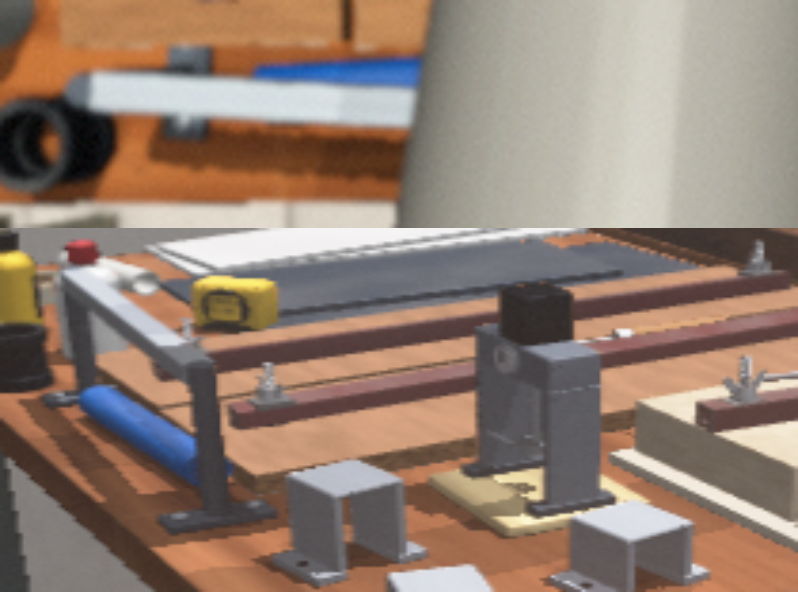

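The picture shows the gauge upright on its board, the bar clear, and the saddles in place. I fit the bar line from the unobstructed first image.

```bash
python3 - <<'E'
from h import *
t=cv2.imread('pics/t0.png')
hsv=cv2.cvtColor(t,cv2.COLOR_BGR2HSV).astype(int)
m=(hsv[...,1]<50)&(hsv[...,2]>165);P=[]
for c in range(60,192,3):
    q=np.where(m[238:268,c])[0]+238
    if 8<=len(q)<=13: P.append((c,(q.min()+q.max())/2))
X=plane('top',P,.14);k=np.polyfit(X[:,1],X[:,0],1)
print(len(P),k,'yaw',-np.degrees(np.arctan(k[0])),'res',np.abs(np.polyval(k,X[:,1])-X[:,0]).max())
u=np.array([k[0],1])/np.hypot(k[0],1);c=np.array([np.polyval(k,.2617),.2617])
for s in(-.085,0,.085):print(s,c+s*u)
o=r.get_obs();print(o['tcp_pos'],o['orientation'],o['clock'])
E
```

```text
44 [0.0656111  0.40730951] yaw -3.753858773409315 res 0.0010143855302532367
-0.085 [0.41891495 0.17688237]
0 [0.42447993 0.2617    ]
0.085 [0.43004491 0.34651763]
[0.60187769 0.04173843 0.27356143] [2.2588423  2.17803161 0.00958527] 13.9167
```

Call:
step_arm(
  rows=[
    [-0.06,-0.015,0,0,0,0.015],
    [-0.12,-0.03,0,0,0,0.03],
    [-0.18,-0.045,0,0,0,0.045],
    [-0.23,-0.06,0,0,0,0.056],
    [-0.247,-0.063,-0.04,0,0,0.056],
  ],
)

```text
clock: 14.33
tcp_pos: [0.4493, 0.0026, 0.2474]
orientation: [2.061, 2.371, 0.007]
contact_force: [1.0, -0.2, -0.3]
grip_width: 0.0853
gripper_force: 0.0
```

Call:
step_arm(
  rows=[
    [0,0,-0.06,0,0,0],
    [0,0,-0.12,0,0,0],
    [0,0,-0.16,0,0,0],
    [0,0,-0.16,0,0,0],
    [0,0,-0.16,0,0,0],
  ],
)

```text
clock: 14.75
tcp_pos: [0.4503, 0.0037, 0.1487]
orientation: [-2.06, -2.369, 0.006]
contact_force: [0.5, 0.3, 0.3]
grip_width: 0.0855
gripper_force: 0.0
```

Call:
step_arm(
  rows=[
    [0.005,0,-0.05,0,0,0],
    [0.005,0,-0.1,0,0,0],
    [0.005,0,-0.13,0,0,0],
    [0.005,0,-0.144,0,0,0],
    [0.005,0,-0.144,0,0,0],
  ],
)

```text
clock: 15.17
tcp_pos: [0.4546, 0.0042, 0.0632]
orientation: [-2.06, -2.371, 0.001]
contact_force: [0.2, 0.2, 0.0]
grip_width: 0.0854
gripper_force: 0.0
```

Call:
step_arm(
  rows=[
    [0,0,0,0,0,0],
    [0,0,0,0,0,0],
    [0,0,0,0,0,0],
    [0,0,0,0,0,0],
    [0,0,0,0,0,0],
  ],
  jaw=1,
  squeeze=50,
)

```text
clock: 15.58
tcp_pos: [0.4553, 0.0043, 0.0647]
orientation: [2.06, 2.37, 0.003]
contact_force: [-1.5, 0.1, 8.8]
grip_width: 0.0469
gripper_force: 50.8
```

Call:
step_arm(
  rows=[
    [0,0,0.03,0,0,0],
    [0,0,0.09,0,0,0],
    [0,0,0.16,0,0,0],
    [0,0,0.22,0,0,0],
    [0,0,0.28,0,0,0],
  ],
)

```text
clock: 16.0
tcp_pos: [0.454, 0.0036, 0.2335]
orientation: [2.062, 2.37, 0.001]
contact_force: [1.1, 0.4, -2.3]
grip_width: 0.0473
gripper_force: 53.7
```

Call:
step_arm(
  rows=[
    [-0.004,0.06,0,0,0,-0.01],
    [-0.008,0.12,0,0,0,-0.02],
    [-0.013,0.185,0,0,0,-0.03],
    [-0.017,0.25,0,0,0,-0.04],
    [-0.022,0.315,0,0,0,-0.05],
  ],
)

```text
clock: 16.42
tcp_pos: [0.4406, 0.1947, 0.2321]
orientation: [-2.243, -2.2, -0.002]
contact_force: [0.5, -0.2, -1.5]
grip_width: 0.047
gripper_force: 53.8
```

Call:
step_arm(
  rows=[
    [-0.004,0.06,0,0,0,-0.005],
    [-0.008,0.12,0,0,0,-0.01],
    [-0.013,0.185,0,0,0,-0.015],
    [-0.017,0.23,0,0,0,-0.015],
    [-0.018,0.257,0,0,0,-0.015],
  ],
)

```text
clock: 16.83
tcp_pos: [0.4288, 0.3513, 0.2316]
orientation: [-2.286, -2.153, -0.001]
contact_force: [-0.0, -0.1, -2.0]
grip_width: 0.0472
gripper_force: 53.7
```

Call:
step_arm(
  rows=[
    [0,0,0,0,0,0],
    [0,0,0,0,0,0],
    [0,0,0,0,0,0],
  ],
)

```text
clock: 17.08
tcp_pos: [0.4309, 0.3453, 0.2313]
orientation: [2.293, 2.146, -0.001]
contact_force: [-1.1, 0.2, -2.9]
grip_width: 0.0471
gripper_force: 53.7
```

```bash
python3 - <<'E'
from h import *
s=grab('side');t=grab('top')
a=cv2.resize(s[80:240,110:238],None,fx=3.125,fy=3.125);b=cv2.resize(t[170:330,20:148],None,fx=3.125,fy=3.125)
cv2.imwrite('pics/d1.png',np.hstack([a,b])[:,:,::-1])
o=r.get_obs();print(o['tcp_pos'],o['orientation'],o['contact_force'],o['clock'],o['joints'].round(2) if hasattr(o['joints'],'round') else o['joints'])
E
```

```text
[0.43102166 0.34525282 0.23142033] [ 2.29462250e+00  2.14523056e+00 -5.90597722e-04] [-0.14116855  0.36542653 -2.32958471] 17.1833 [-1.12  0.3   0.41  1.89 -0.14  0.98 -0.71]
```

View pics/d1.png

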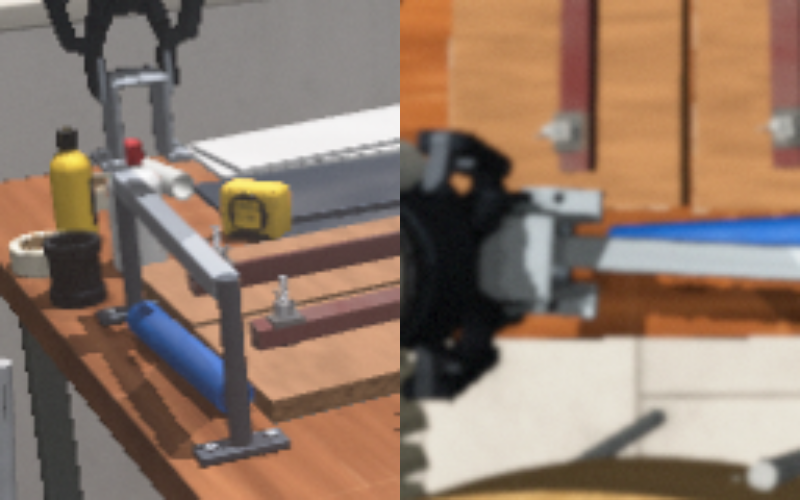

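The side crop shows the tall saddle held above the far part of the bar. In the top crop its feet (y 190 to 318) straddle the bar (y 237–272) evenly. I'll lower it.

```bash
python3 - <<'E'
from h import *
T=lambda p:(np.array(p,float)-[400,0])/3.125+[20,170]-.3
P=plane('top',T([(603,190),(598,318)]),.174);print(P,P.mean(0),np.linalg.norm(P[0]-P[1]))
m=P.mean(0);print('bar x there',.0656111*m[1]+.40731)
E
```

```text
[[0.46799506 0.31591014 0.174     ]
 [0.39238339 0.31938974 0.174     ]] [0.43018922 0.31764994 0.174     ] 0.07569169091762892
bar x there 0.4281513622371821
```

Call:
step_arm(
  rows=[
    [-0.002,0.001,-0.05,0,0,0],
    [-0.002,0.001,-0.1,0,0,0],
    [-0.002,0.001,-0.13,0,0,0],
    [-0.002,0.001,-0.148,0,0,0],
    [-0.002,0.001,-0.155,0,0,0],
  ],
)

```text
clock: 17.6
tcp_pos: [0.429, 0.3462, 0.1369]
orientation: [2.293, 2.147, -0.004]
contact_force: [0.2, 0.5, -1.9]
grip_width: 0.047
gripper_force: 53.5
```

Call:
step_arm(
  rows=[
    [0,0,-0.003,0,0,0],
    [0,0,-0.003,0,0,0],
    [0,0,-0.003,0,0,0],
  ],
)

```text
clock: 17.85
tcp_pos: [0.4301, 0.3483, 0.1376]
orientation: [-2.292, -2.148, -0.004]
contact_force: [-0.2, 0.2, -1.8]
grip_width: 0.0473
gripper_force: 53.6
```

Call:
step_arm(
  rows=[
    [0,0,-0.002,0,0,0],
    [0,0,-0.004,0,0,0],
    [0,0,-0.004,0,0,0],
    [0,0,-0.004,0,0,0],
  ],
)

```text
clock: 18.18
tcp_pos: [0.4302, 0.3486, 0.1367]
orientation: [-2.291, -2.148, -0.004]
contact_force: [-5.5, -4.3, 16.4]
grip_width: 0.047
gripper_force: 55.8
```

Call:
step_arm(
  rows=[
    [0,0,0.002,0,0,0],
    [0,0,0.002,0,0,0],
    [0,0,0.002,0,0,0],
    [0,0,0.002,0,0,0],
    [0,0,0.002,0,0,0],
  ],
  jaw=0,
)

```text
clock: 18.6
tcp_pos: [0.4293, 0.348, 0.1352]
orientation: [2.292, 2.149, 0.0]
contact_force: [0.9, 0.8, -0.5]
grip_width: 0.0852
gripper_force: 0.0
```

Call:
step_arm(
  rows=[
    [0,0,0.03,0,0,0],
    [0,0,0.08,0,0,0],
    [0,0,0.13,0,0,0],
    [0,0,0.15,0,0,0],
    [0,0,0.15,0,0,0],
  ],
)

```text
clock: 19.02
tcp_pos: [0.4309, 0.3491, 0.2285]
orientation: [-2.292, -2.148, -0.009]
contact_force: [-0.4, 0.4, 0.3]
grip_width: 0.0854
gripper_force: 0.0
```

```bash
python3 - <<'E'
from h import *
t=grab('top','t9.png');blobs(t)
o=r.get_obs();print(o['tcp_pos'],o['orientation'],o['clock'])
E
```

```text
[241 150  20  39 414] [250.5 169. ] [38. 19.] 90.0
[289 161  29  37 828] [303.6 178.3] [34.5 25.9] 81.6
[298 217  29  39 835] [312.7 236.3] [25.2 35.2] 11.8
[0.42993844 0.34852871 0.22656459] [-2.29146421 -2.14844893 -0.00485471] 19.0667
```

Call:
step_arm(
  rows=[
    [0.002,-0.06,0,0,0,-0.01],
    [0.004,-0.12,0,0,0,-0.02],
    [0.006,-0.185,0,0,0,-0.03],
    [0.008,-0.25,0,0,0,-0.04],
    [0.01,-0.315,0,0,0,-0.05],
  ],
)

```text
clock: 19.48
tcp_pos: [0.4341, 0.1569, 0.2239]
orientation: [-2.454, -1.961, 0.004]
contact_force: [0.1, 0.0, -1.1]
grip_width: 0.0851
gripper_force: 0.0
```

Call:
step_arm(
  rows=[
    [0.003,-0.065,0,0,0,0],
    [0.006,-0.13,0,0,0,0],
    [0.009,-0.195,0,0,0,0],
    [0.012,-0.26,0,0,0,0],
    [0.014,-0.325,0,0,0,0],
  ],
)

```text
clock: 19.9
tcp_pos: [0.4426, -0.0378, 0.2243]
orientation: [-2.452, -1.962, 0.002]
contact_force: [0.7, -0.9, 0.7]
grip_width: 0.0856
gripper_force: 0.0
```

Call:
step_arm(
  rows=[
    [0.001,-0.065,0,0,0,0],
    [0.002,-0.13,0,0,0,0],
    [0.002,-0.148,-0.04,0,0,0],
    [0.002,-0.148,-0.1,0,0,0],
    [0.002,-0.148,-0.14,0,0,0],
  ],
)

```text
clock: 20.32
tcp_pos: [0.4433, -0.126, 0.1385]
orientation: [-2.455, -1.959, 0.004]
contact_force: [-0.4, 0.6, 0.8]
grip_width: 0.0854
gripper_force: 0.0
```

Call:
step_arm(
  rows=[
    [0,0,0,0,0,0],
    [0,0,0,0,0,0],
    [0,0,0,0,0,0],
  ],
)

```text
clock: 20.57
tcp_pos: [0.4451, -0.1251, 0.1418]
orientation: [2.453, 1.962, -0.0]
contact_force: [0.4, -0.2, 0.4]
grip_width: 0.0854
gripper_force: 0.0
```

Call:
step_arm(
  rows=[
    [0,0,-0.05,0,0,0],
    [0,0,-0.1,0,0,0],
    [0,0,-0.15,0,0,0],
    [0,0,-0.18,0,0,0],
    [0,0,-0.18,0,0,0],
  ],
)

```text
clock: 20.98
tcp_pos: [0.4443, -0.1242, 0.032]
orientation: [-2.451, -1.963, 0.002]
contact_force: [-0.7, 0.1, -0.2]
grip_width: 0.0855
gripper_force: 0.0
```

Call:
step_arm(
  rows=[
    [0,0,0,0,0,0],
    [0,0,0,0,0,0],
    [0,0,0,0,0,0],
    [0,0,0,0,0,0],
    [0,0,0,0,0,0],
  ],
  jaw=1,
)

```text
clock: 21.4
tcp_pos: [0.4464, -0.125, 0.0352]
orientation: [2.452, 1.961, 0.005]
contact_force: [-1.5, 0.5, 9.8]
grip_width: 0.0473
gripper_force: 50.3
```

Call:
step_arm(
  rows=[
    [0,0,0.03,0,0,0],
    [0,0,0.09,0,0,0],
    [0,0,0.16,0,0,0],
    [0,0,0.22,0,0,0],
    [0,0,0.28,0,0,0],
  ],
)

```text
clock: 21.82
tcp_pos: [0.4444, -0.1252, 0.2037]
orientation: [2.454, 1.961, 0.001]
contact_force: [1.7, 0.4, -1.9]
grip_width: 0.047
gripper_force: 53.3
```

Call:
step_arm(
  rows=[
    [-0.003,0.06,0,0,0,0.01],
    [-0.006,0.12,0,0,0,0.02],
    [-0.01,0.185,0,0,0,0.03],
    [-0.013,0.25,0,0,0,0.04],
    [-0.016,0.315,0,0,0,0.05],
  ],
)

```text
clock: 22.23
tcp_pos: [0.4347, 0.0658, 0.2024]
orientation: [-2.291, -2.15, -0.004]
contact_force: [1.3, 0.1, -2.1]
grip_width: 0.0471
gripper_force: 53.5
```

Call:
step_arm(
  rows=[
    [-0.003,0.065,0,0,0,0],
    [-0.007,0.13,0,0,0,0],
    [-0.01,0.195,0,0,0,0],
    [-0.014,0.26,0,0,0,0],
    [-0.017,0.31,0,0,0,0],
  ],
)

```text
clock: 22.65
tcp_pos: [0.4242, 0.2536, 0.2023]
orientation: [-2.289, -2.151, -0.003]
contact_force: [0.3, -0.1, -1.8]
grip_width: 0.0467
gripper_force: 53.5
```

Call:
step_arm(
  rows=[
    [0,0.02,0,0,0,0],
    [0,0.02,0,0,0,0],
    [0,0.02,0,0,0,0],
    [0,0.02,0,0,0,0],
    [0,0.02,0,0,0,0],
  ],
)

```text
clock: 23.07
tcp_pos: [0.4253, 0.2602, 0.2015]
orientation: [2.295, 2.146, -0.0]
contact_force: [0.0, -0.9, -2.1]
grip_width: 0.0474
gripper_force: 53.5
```

```bash
python3 - <<'E'
from h import *
s=grab('side');t=grab('top')
a=cv2.resize(s[80:240,110:238],None,fx=3.125,fy=3.125);b=cv2.resize(t[170:330,20:148],None,fx=3.125,fy=3.125)
cv2.imwrite('pics/d2.png',np.hstack([a,b])[:,:,::-1])
o=r.get_obs();print(o['tcp_pos'],o['orientation'],o['contact_force'],o['clock'])
E
```

```text
[0.42533231 0.26070672 0.20148813] [-2.29425816e+00 -2.14605594e+00 -1.40077798e-04] [ 0.39330982  0.34615138 -1.81026257] 23.1667
```

View pics/d2.png

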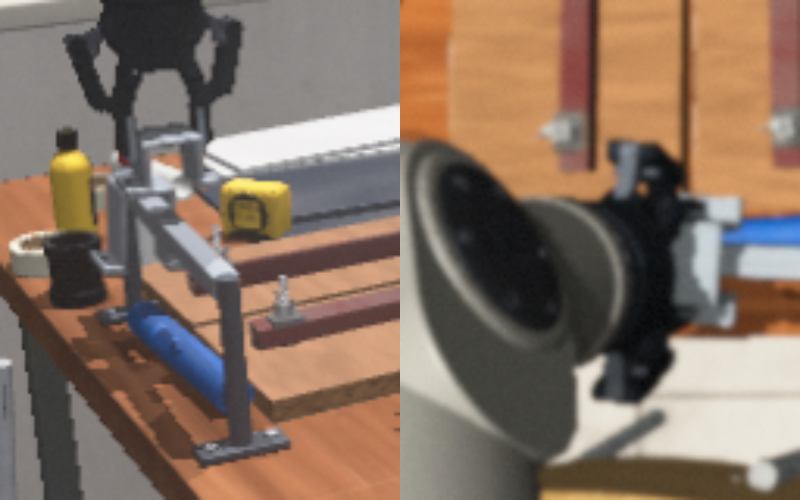

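The side crop shows the tall saddle draped on the bar at the far end, and the short one above the bar's middle straddling it. I'll lower it.

Call:
step_arm(
  rows=[
    [-0.001,0.001,-0.04,0,0,0],
    [-0.001,0.001,-0.075,0,0,0],
    [-0.001,0.001,-0.095,0,0,0],
    [-0.001,0.001,-0.105,0,0,0],
    [-0.001,0.001,-0.105,0,0,0],
  ],
)

```text
clock: 23.58
tcp_pos: [0.4243, 0.2617, 0.1379]
orientation: [-2.293, -2.147, 0.003]
contact_force: [0.2, -0.7, -1.5]
grip_width: 0.0474
gripper_force: 53.8
```

Call:
step_arm(
  rows=[
    [0,0,-0.002,0,0,0],
    [0,0,-0.004,0,0,0],
    [0,0,-0.005,0,0,0],
    [0,0,-0.005,0,0,0],
  ],
)

```text
clock: 23.92
tcp_pos: [0.4251, 0.2624, 0.137]
orientation: [-2.292, -2.147, -0.002]
contact_force: [-4.9, -4.3, 14.7]
grip_width: 0.0468
gripper_force: 55.7
```

Call:
step_arm(
  rows=[
    [0,0,0.002,0,0,0],
    [0,0,0.002,0,0,0],
    [0,0,0.002,0,0,0],
    [0,0,0.002,0,0,0],
    [0,0,0.002,0,0,0],
  ],
  jaw=0,
)

```text
clock: 24.33
tcp_pos: [0.4245, 0.2628, 0.1364]
orientation: [2.292, 2.149, 0.0]
contact_force: [0.1, 0.1, 0.5]
grip_width: 0.0856
gripper_force: 0.0
```

Call:
step_arm(
  rows=[
    [0,0,0.03,0,0,0],
    [0,0,0.08,0,0,0],
    [0,0,0.13,0,0,0],
    [0,0,0.15,0,0,0],
    [0,0,0.15,0,0,0],
  ],
)

```text
clock: 24.75
tcp_pos: [0.4261, 0.2638, 0.2294]
orientation: [-2.292, -2.148, -0.009]
contact_force: [0.2, 0.9, -0.7]
grip_width: 0.0858
gripper_force: 0.0
```

```bash
python3 - <<'E'
from h import *
t=grab('top');blobs(t)
o=r.get_obs();print(o['tcp_pos'],o['orientation'],o['clock'])
E
```

```text
[241 150  20  39 425] [250.5 169. ] [38. 19.] 90.0
[289 161  29  36 829] [303.7 178.3] [34.4 25.8] 81.3
[0.42511187 0.26330914 0.22758709] [-2.29128744 -2.14873246 -0.00488524] 24.8
```

Call:
step_arm(
  rows=[
    [0.002,-0.06,0.01,0,0,0.01],
    [0.004,-0.12,0.02,0,0,0.02],
    [0.006,-0.185,0.02,0,0,0.03],
    [0.008,-0.25,0.02,0,0,0.04],
    [0.01,-0.315,0.02,0,0,0.05],
  ],
)

```text
clock: 25.22
tcp_pos: [0.4293, 0.0719, 0.2373]
orientation: [-2.113, -2.324, 0.003]
contact_force: [1.5, -0.3, 0.1]
grip_width: 0.0852
gripper_force: 0.0
```

Call:
step_arm(
  rows=[
    [0.01,-0.065,0,0,0,0.01],
    [0.03,-0.125,0,0,0,0.01],
    [0.065,-0.18,0,0,0,0.01],
    [0.105,-0.23,0,0,0,0.01],
    [0.15,-0.27,0,0,0,0.01],
  ],
)

```text
clock: 25.63
tcp_pos: [0.5198, -0.091, 0.2371]
orientation: [-2.08, -2.352, 0.002]
contact_force: [0.1, 0.2, 1.5]
grip_width: 0.0851
gripper_force: 0.0
```

Call:
step_arm(
  rows=[
    [0.045,-0.017,0,0,0,0],
    [0.085,-0.032,0,0,0,0],
    [0.087,-0.032,-0.06,0,0,0],
    [0.087,-0.032,-0.12,0,0,0],
    [0.087,-0.032,-0.16,0,0,0],
  ],
)

```text
clock: 26.05
tcp_pos: [0.5707, -0.1075, 0.1378]
orientation: [-2.078, -2.352, 0.006]
contact_force: [-0.5, 0.8, -1.2]
grip_width: 0.0853
gripper_force: 0.0
```

Call:
step_arm(
  rows=[
    [0,0,0,0,0,0],
    [0,0,0,0,0,0],
    [0,0,0,0,0,0],
  ],
)

```text
clock: 26.3
tcp_pos: [0.573, -0.1079, 0.1432]
orientation: [2.079, 2.354, 0.0]
contact_force: [-0.4, 0.4, 0.5]
grip_width: 0.0856
gripper_force: 0.0
```

Call:
step_arm(
  rows=[
    [0.001,0,-0.05,0,0,0],
    [0.001,0,-0.1,0,0,0],
    [0.001,0,-0.14,0,0,0],
    [0.001,0,-0.167,0,0,0],
    [0.001,0,-0.167,0,0,0],
  ],
)

```text
clock: 26.72
tcp_pos: [0.5726, -0.107, 0.0412]
orientation: [-2.078, -2.354, 0.001]
contact_force: [-0.7, -0.1, -0.9]
grip_width: 0.0854
gripper_force: 0.0
```

Call:
step_arm(
  rows=[
    [0,0,0,0,0,0],
    [0,0,0,0,0,0],
    [0,0,0,0,0,0],
    [0,0,0,0,0,0],
    [0,0,0,0,0,0],
  ],
  jaw=1,
)

```text
clock: 27.13
tcp_pos: [0.5747, -0.1078, 0.0444]
orientation: [2.078, 2.353, 0.004]
contact_force: [-0.6, 1.4, 7.2]
grip_width: 0.0473
gripper_force: 52.2
```

Call:
step_arm(
  rows=[
    [0,0,0.03,0,0,0],
    [0,0,0.09,0,0,0],
    [0,0,0.16,0,0,0],
    [0,0,0.22,0,0,0],
    [0,0,0.28,0,0,0],
  ],
)

```text
clock: 27.55
tcp_pos: [0.573, -0.1077, 0.2129]
orientation: [2.08, 2.354, 0.001]
contact_force: [1.6, 0.4, -2.0]
grip_width: 0.0469
gripper_force: 52.7
```

Call:
step_arm(
  rows=[
    [-0.06,0,0,0,0,-0.01],
    [-0.12,0,0,0,0,-0.02],
    [-0.175,0.02,0,0,0,-0.03],
    [-0.215,0.06,0,0,0,-0.04],
    [-0.235,0.115,0,0,0,-0.05],
  ],
)

```text
clock: 27.97
tcp_pos: [0.4283, -0.0405, 0.21]
orientation: [-2.264, -2.174, 0.0]
contact_force: [0.9, 1.2, -2.3]
grip_width: 0.0471
gripper_force: 52.9
```

Call:
step_arm(
  rows=[
    [-0.01,0.06,0,0,0,-0.01],
    [-0.016,0.125,0,0,0,-0.01],
    [-0.02,0.19,0,0,0,-0.01],
    [-0.022,0.25,0,0,0,-0.01],
    [-0.022,0.31,0,0,0,-0.01],
  ],
)

```text
clock: 28.38
tcp_pos: [0.4183, 0.1493, 0.2111]
orientation: [-2.291, -2.148, -0.003]
contact_force: [0.8, 0.7, -2.0]
grip_width: 0.0472
gripper_force: 52.9
```

Call:
step_arm(
  rows=[
    [0,0.04,0,0,0,0],
    [0,0.05,0,0,0,0],
    [0,0.05,0,0,0,0],
    [0,0.05,0,0,0,0],
    [0,0.05,0,0,0,0],
  ],
)

```text
clock: 28.8
tcp_pos: [0.419, 0.1758, 0.2104]
orientation: [-2.294, -2.146, 0.0]
contact_force: [-0.1, -0.9, -1.5]
grip_width: 0.047
gripper_force: 52.9
```

Call:
step_arm(
  rows=[
    [0,0.001,-0.04,0,0,0],
    [0,0.001,-0.08,0,0,0],
    [0,0.001,-0.105,0,0,0],
    [0,0.001,-0.12,0,0,0],
    [0,0.001,-0.12,0,0,0],
  ],
)

```text
clock: 29.22
tcp_pos: [0.4189, 0.1764, 0.1374]
orientation: [2.294, 2.146, -0.003]
contact_force: [0.0, 0.9, -1.8]
grip_width: 0.0467
gripper_force: 53.1
```

Call:
step_arm(
  rows=[
    [0,0,-0.002,0,0,0],
    [0,0,-0.004,0,0,0],
    [0,0,-0.005,0,0,0],
    [0,0,-0.005,0,0,0],
  ],
)

```text
clock: 29.55
tcp_pos: [0.4196, 0.1779, 0.1362]
orientation: [-2.292, -2.148, -0.002]
contact_force: [-0.8, -1.3, 4.2]
grip_width: 0.0471
gripper_force: 53.9
```

Contact is at the expected height, so I'll release and back off.

Call:
step_arm(
  rows=[
    [0,0,0,0,0,0],
    [0,0,0,0,0,0],
    [0,0,0,0,0,0],
    [0,0,0,0,0,0],
    [0,0,0,0,0,0],
  ],
  jaw=0,
)

```text
clock: 29.97
tcp_pos: [0.4191, 0.1782, 0.1354]
orientation: [2.292, 2.149, 0.001]
contact_force: [-0.6, -0.1, -0.9]
grip_width: 0.0854
gripper_force: 0.0
```

Call:
step_arm(
  rows=[
    [0,0,0.03,0,0,0],
    [0,0,0.08,0,0,0],
    [0,0,0.13,0,0,0],
    [0,0,0.19,0,0,0],
    [0,0,0.22,0,0,0],
  ],
)

```text
clock: 30.38
tcp_pos: [0.4204, 0.1783, 0.2706]
orientation: [2.292, 2.148, 0.006]
contact_force: [0.1, 0.6, -0.2]
grip_width: 0.0855
gripper_force: 0.0
```

Call:
step_arm(
  rows=[
    [0.02,-0.06,0,0,0,0],
    [0.04,-0.12,0,0,0,0],
    [0.06,-0.18,0,0,0,0],
    [0.08,-0.24,0,0,0,0],
    [0.1,-0.3,0,0,0,0],
  ],
)

```text
clock: 30.8
tcp_pos: [0.4792, -0.0035, 0.2675]
orientation: [-2.291, -2.149, -0.002]
contact_force: [1.0, 0.9, -0.1]
grip_width: 0.0854
gripper_force: 0.0
```

Call:
step_arm(
  rows=[
    [0.01,-0.06,0,0,0,0],
    [0.01,-0.12,0,0,0,0],
    [0.01,-0.18,0,0,0,0],
    [0.01,-0.2,0,0,0,0],
    [0.01,-0.2,0,0,0,0],
  ],
)

```text
clock: 31.22
tcp_pos: [0.4843, -0.1261, 0.2675]
orientation: [2.298, 2.14, -0.001]
contact_force: [-0.2, -0.3, -0.3]
grip_width: 0.0857
gripper_force: 0.0
```

```bash
python3 - <<'E'
from h import *
s=grab('side');t=grab('top')
a=cv2.resize(s[90:290,110:310],None,fx=2,fy=2);b=cv2.resize(t[130:330,30:230],None,fx=2,fy=2)
cv2.imwrite('pics/d3.png',np.hstack([a,b])[:,:,::-1])
o=r.get_obs();print(o['tcp_pos'],o['contact_force'],o['clock'])
E
```

```text
[ 0.48493969 -0.12175493  0.26708403] [-0.42250325 -0.01482298 -0.51249143] 31.3167
```

View pics/d3.png

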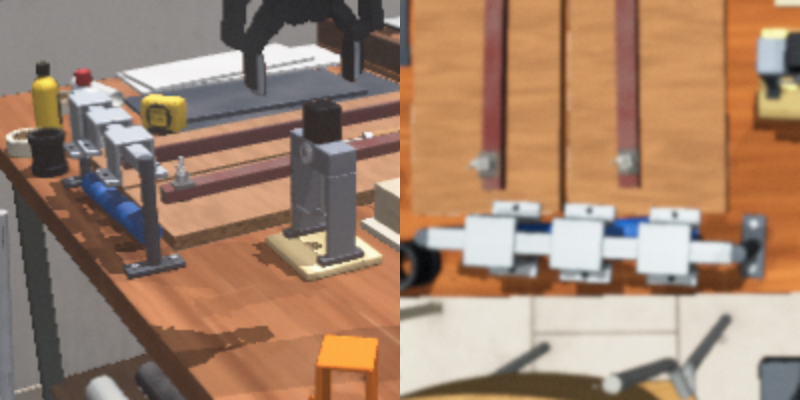

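The picture shows all three saddles draped on the bar with clear gaps (top crop x 490, 578, 668). The gauge stands upright on the board and the arm is clear, so I'll hand in.

```bash
python3 -c "
from bench import r
print(r.hand_in())"
```

```text
the job is handed in; nothing more can be done
None
```

I gauged the three saddles present, 44, 54 and 74 mm (the 64 is absent), from shortest to tallest, hung them on the bar with gaps, stood the gauge back upright on its board, and handed in at about 31 s; the hand-in gave no verdict.

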